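# Hold a lock rosette blank flush on a tilted stage

## Robot

A 7-joint arm with a two-finger parallel gripper is mounted at the origin on a cart in front of the work surface, level with it; the furniture and walls round the work are solid. World frame = base frame: x ahead of the robot, y to its left, z up, the work surface at z = 0. Lengths are in m, angles in rad, forces in N, time in s.
With the tool pointing down it reaches from about 0.4 to 0.85 m from the base axis. Payload 10.4 kg.
Tool frame: the origin (TCP) lies midway between the tips of the shut fingers; the grasp point (between the pads) lies 19 mm behind it (r.grasp_offset is the distance from the TCP to the grasp point, in m); x points along the fingers, y is the direction in which the jaws open and shut, and the axes are right-handed (so a half turn about x gives the same grasp; the last joint's range is limited). The gripper opens to 87 mm and grips with 3 to 60 N. Pads are 19 mm wide; open, the fingers measure 117 mm over their backs; the gripper's body (75 mm by 190 mm) begins 51 mm behind the grasp point.
Start: joints at [-1.147, 0.332, -0.065, 1.46, 0.022, 1.35, -0.088], TCP at [0.27, 0.564, 0.223] pointing down, gripper open.
Joint ranges: [-2.6, 2.6], [-0.5, 2.12], [-1.47, 1.34], [0.16, 2.42], [-1.27, 4.41], [0.06, 2.06], [-2.6, 2.6]. Speed limits (rad/s): [2.22, 2.22, 2.79, 2.79, 3.14, 3.14, 3.14].

## Interface

Orientations are given as a unit quaternion [x, y, z, w].
In Python, from bench import r, vision, close_job gives the robot as it stands. The module is installed in compiled form; this text tells all that it offers.
- The arm moves only by the shell command python3 -m pendant 'ROWS' [OPENING] [FORCE]. ROWS is text: rows parted by semicolons, each of 6 numbers parted by spaces: the shift along the tool's x, y, z in units of 0.25 m (1.0 is 0.25 m), then the turn, a rotation vector about the tool's x, y, z in units of 1.5 rad (1.0 is 1.5 rad). A call has 1 to 8 rows; each row is the pose to reach, as a shift and turn from the pose commanded when the call began, along the tool's axes at that moment; what a row does not reach only later rows make up. A row lasts 1/10 s, in which the tool goes at most 50 mm and 8.59 degrees, less where a joint would pass 70% of its speed; a pose out of reach is approached as far as the arm can. A call with a number of a shift or a turn outside -1 to 1 is refused whole. A call with a gripper value outside its range is refused whole. OPENING is the gripper command: -1 is shut, 1 is fully open, values between are in proportion, set as the call begins (- or left out, the last holds). The fingers move at their own pace and stop on an object; FORCE is the grip in N (left out, the last holds). Time passes only in rows, so rows that repeat a pose let the fingers close. It gives the time, the measured TCP pose, the force and the opening at its end, in the units of the state.
- r.read_state(): the state, without advancing time (a new reading comes with each control period).
- vision.camera(name): name is "side" or "top" or "wrist"; returns (picture, depth): 384x512x3 uint8, blue, green, red; 384x512 float32, m along the optical axis (not along the pixel's ray), 0 where there is no reading.
- vision.get_calibration(name): a dict with "camera_matrix" (3x3 intrinsics, pixels), "rvec" (rotation vector, rad) and "tvec" (3), from world to camera coordinates, as OpenCV has them. Camera axes: x right, y down, z forward; pixel columns grow to the right and rows downward; lengths in m; the calibration is good to about 2 mm. A picture is of the moment at which its call begins: read the wrist's pose just before it. get_calibration takes no time and is no camera call; for the wrist camera it gives the pose at the moment of the call.
- close_job(): hands the job in, once; it reports no verdict.
The state is a dict: "time": time; "joint_positions": joint angles; "joint_vel": joint speeds; "joint_torque": joint torques, N m; "ee_pos": TCP position; "eef_rot": TCP orientation; "ft_force": force on the tool from outside, world axes, zero at the start; "torque": the same for the moment, N m; "width": finger opening in m.
Only numpy, scipy, OpenCV 4.12 (cv2) and the standard library are available. Lean on these libraries where they do the work, as an engineer would, in place of code of your own. Each camera call takes 0.05 s, during which the arm holds its last target. There are 200 camera calls.

## Task

Lay the round brass blank in the round nest of the tilted stage, so that it sits flat on the nest's floor, and let go of it. Then take the spring presser by its grip, tilt it to match the slope of the stage, and press its round foot flush and centred on the blank, gently, until the spring is about half way in. Finish while still holding the presser there, pressed down; do not let go, and do not disturb the padlock, the loupe and the lock cylinder lying about.

Things in the scene. Friction and masses are not known exactly. Their poses are not given: they have to be found in the camera images.
- nest (a point): Centre of the mouth of the round nest, on the sloping upper face of the stage's table. z is the normal of the face, x runs up the slope (away from the robot), y level. The face slopes down toward the robot by 11 to 29 degrees, differing every time. The nest is 43 mm in diameter, 4 mm deep, flat-floored, chamfered; its mouth is 60 to 70 mm above the worktop.
- stage_base: Foot of the tilting stage, fixed to the worktop, turned up to 20 degrees either way: a dark 130 x 130 mm plate with two low grey cheeks (118 mm over them, in y, below the sloping face) that carry an aluminium table 90 x 90 x 12 mm. The table's slope is locked and does not give under 25 N. Origin under the centre of the foot.
- disc_center (a point): Centre (half-way up) of the loose round brass blank: 40 mm in diameter, 9 mm thick, 0.06 to 0.13 kg, lying flat on the worktop, z along its axis. Seated in the nest its centre is 0.5 mm above the nest's mouth and its upper face 5 mm above the table's face.
- presser_grip (a point): Point to grasp on the loose spring presser, on its axis, 46 mm above the underside of its foot. z points up the axis. It lies in a grey grip block 44 mm (x) by 16 mm (y), 24 to 64 mm above the underside, ribbed on its two broad faces: pinch it across the 16 mm (y). The presser starts upright on the worktop.
- foot_face (a point): Centre of the flat underside of the presser's round foot; z along the presser's axis, toward the grip.
- foot (a joint): How far the presser's foot is pushed in toward the grip, m: 0 fully out (as it stands), 0.010 fully in. The spring needs about 3 N to begin to move and 11 N fully in (0.8 N per mm). The foot does not swivel: it is always square to the grip block.
- padlock: Small brass padlock, 76 x 48 x 15 mm, lying on the worktop; to be left alone. Origin under its centre.
- loupe: Black eye loupe, 36 mm across and 36 mm tall, standing on the worktop; to be left alone. Origin under its centre.
- lock_cylinder: Brass lock cylinder, 70 x 31 x 17 mm, lying on the worktop; to be left alone. Origin under its centre.
- disc: The round brass blank again; origin at the centre of its underside. Only its upper 5 mm stay above the table's face once seated, so it is best gripped by the upper half of its rim, across the 40 mm.
- presser: The spring presser, 64 mm tall, 0.17 kg: grey grip block on top, below it a sprung stem and a flat round foot, 50 mm in diameter, 6 mm thick, black rubber below. Origin at the centre of the foot's underside when the spring is out.
There are look-alikes about, which are no part of the job. Of the things that look like the presser, take the one that is farthest to the robot's right at the start.

How it is judged:
By the outcome, as a careful person would: the job done as asked, in the order asked, and still so for the second after the job is handed in, while the arm keeps its last pose, push and grip.
It also fails if it takes over 45 s, if anything falls off the work surface, if the arm or the gripper's body presses on something with over 40 N, if the wrist force passes 120 N, or if a joint passes its speed limit or range.

## Working session

There is one attempt and no reset: what is moved stays moved. The work goes in short steps, Python scripts to look and compute and a shell command to move; the robot and the scene stay as the last step left them, time stands still between calls to the robot, and variables do not carry over. Pictures are saved under pics/ and viewed, about 8 in all and at most 12, crops included, and the job is handed in when it is done.

```bash
mkdir -p pics
cat > h.py <<'E'
import numpy as np, cv2
from scipy.spatial.transform import Rotation as R
from bench import r, vision, close_job
def cam(n):
    c=vision.get_calibration(n); p,d=vision.camera(n)
    K=np.array(c["camera_matrix"]); Rm=cv2.Rodrigues(np.array(c["rvec"],float))[0]; t=np.array(c["tvec"],float).ravel()
    return p,d,K,Rm,t
def cloud(d,K,Rm,t):
    v,u=np.indices(d.shape); P=np.stack([(u-K[0,2])/K[0,0]*d,(v-K[1,2])/K[1,1]*d,d],-1)
    W=(P-t)@Rm; W[d<=0]=np.nan; return W
def ray(uv,z,K,Rm,t):
    q=Rm.T@np.array([(uv[0]-K[0,2])/K[0,0],(uv[1]-K[1,2])/K[1,1],1]); c=-Rm.T@t
    return c+q*(z-c[2])/q[2]
def rows(pos,M=None):
    "shift & turn from current tool pose to TCP pos and rotation matrix M"
    s=r.read_state(); A=R.from_quat(s["eef_rot"]); 
    sh=A.inv().apply(np.array(pos)-s["ee_pos"])/0.25
    tu=np.zeros(3) if M is None else (A.inv()*R.from_matrix(M)).as_rotvec()/1.5
    return np.round(np.r_[sh,tu],4)
E
python3 - <<'E'
from h import *
s=r.read_state()
for k,v in s.items(): print(k,np.round(v,4))
print(r.grasp_offset); print(R.from_quat(s["eef_rot"]).as_matrix().round(3))
im=[]
for n in("top","side"):
    p,d,K,Rm,t=cam(n); np.savez(f"{n}.npz",p=p,d=d,K=K,Rm=Rm,t=t); print(n,-Rm.T@t,Rm.T[:,2]); cv2.imwrite(f"pics/{n}0.png",cv2.resize(p,(768,576)))
E
```

```text
time 0.0
joint_positions [-1.1466  0.3329 -0.0647  1.461   0.0216  1.3499 -0.0885]
joint_vel [ 0.0001 -0.0007 -0.0004 -0.0003 -0.0017  0.0012 -0.0028]
joint_torque [ 2.00000e-04 -6.23255e+01  2.45000e-02 -3.89890e+01 -6.14000e-02
  3.99000e-02  2.00000e-04]
ee_pos [0.2699 0.5633 0.2217]
eef_rot [ 0.1561  0.6896 -0.1572  0.6894]
ft_force [-0.4006 -0.1798 -0.4881]
torque [0.0145 0.0265 0.0152]
width 0.087
0.0187
[[-0.001  0.432  0.902]
 [-0.001  0.902 -0.432]
 [-1.    -0.001  0.   ]]
top [ 0.4305791  -0.07136203  1.08144156] [ 0.09736826 -0.0139158  -0.99515113]
side [ 0.52464446 -1.32467115  0.7065129 ] [ 0.01022007  0.89092878 -0.45402805]
```

View pics/top0.png

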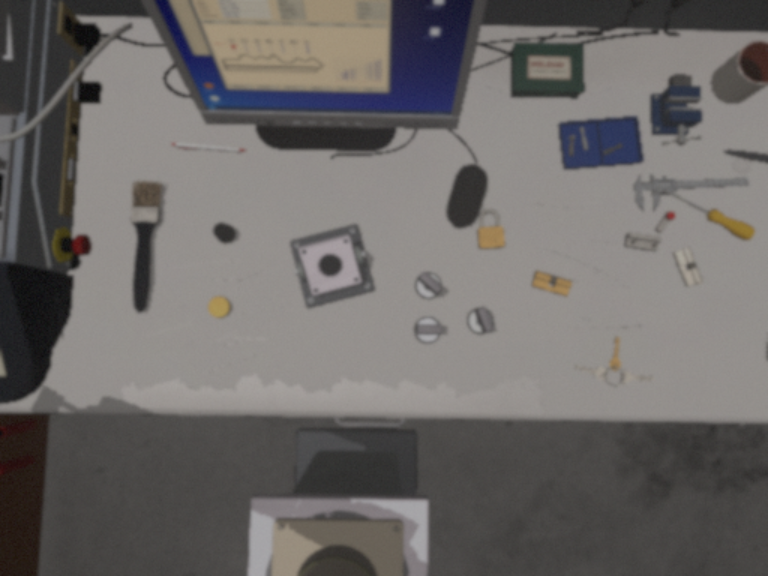

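View pics/side0.png

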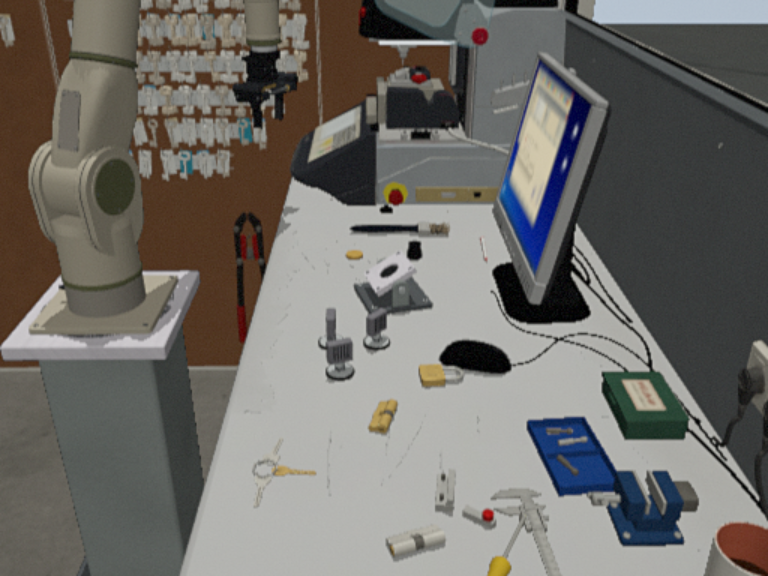

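The top view (768x576 scale, up is +x and right is -y) shows the blank at (219,307), the stage at (332,264) and the loupe at (225,232). Three presser-like items stand at (428,285), (428,330) and (481,320). The last is the rightmost, so it is the target. The padlock is at (490,230) and the lock cylinder at (552,283).

Run:
```python
from h import *
f=np.load("top.npz"); p,d,K,Rm,t=[f[k] for k in("p","d","K","Rm","t")]
W=cloud(d,K,Rm,t); hsv=cv2.cvtColor(p,cv2.COLOR_BGR2HSV)
def comp(mask,box):
    m=np.zeros(mask.shape,np.uint8); x0,y0,x1,y1=box; m[y0:y1,x0:x1]=mask[y0:y1,x0:x1]
    n,l,s,c=cv2.connectedComponentsWithStats(m); i=1+np.argmax(s[1:,4]); return l==i,c[i],s[i]
# disc
m,c,s=comp((hsv[...,1]>90).astype(np.uint8),(130,185,165,225)); print("disc",c,s,ray(c,0.009,K,Rm,t),"z",np.nanmedian(W[m][:,2]))
# heights
for nm,b in dict(presserR=(308,200,335,226),A=(272,178,300,203),B=(272,208,300,232),loupe=(140,145,160,165)).items():
    w=W[b[1]:b[3],b[0]:b[2]].reshape(-1,3); w=w[np.isfinite(w[:,2])]
    hi=w[w[:,2]>w[:,2].max()-0.012]; print(nm,"zmax",w[:,2].max().round(4),"top mean",hi.mean(0).round(4),len(hi))
    if len(hi)>5:
        rc=cv2.minAreaRect((hi[:,:2]*1000).astype(np.float32)); print("  rect",np.round(rc[0],1),np.round(rc[1],1),round(rc[2],1))
# stage table
b=(190,145,252,208); w=W[b[1]:b[3],b[0]:b[2]].reshape(-1,3); bright=(hsv[b[1]:b[3],b[0]:b[2],2]>130).ravel()
q=w[bright&(w[:,2]>0.03)&np.isfinite(w[:,2])]
for _ in range(4):
    c0=q.mean(0); n=np.linalg.svd(q-c0)[2][2]; n*=np.sign(n[2]); q=q[abs((q-c0)@n)<0.004]
print("face n",n,"tilt",np.degrees(np.arccos(n[2])),"yaw",np.degrees(np.arctan2(-n[1],-n[0])),len(q),"c",c0, "std",((q-c0)@n).std())
m,c,s=comp((hsv[...,2]<80).astype(np.uint8),(208,165,232,188)); print("nest px",c,s)
cc=-Rm.T@t; dr=ray(c,0,K,Rm,t)-cc; P=cc+dr*((c0-cc)@n)/(dr@n); print("nest on plane",P)
print("zworktop", np.nanmedian(W[180:200,170:190,2]))
```

```text
disc [145.71223022 204.15827338] [139 198  14  13 139] [0.49010667 0.22931478 0.009     ] z 0.007886596278864193
presserR zmax 0.0672 top mean [ 0.4737 -0.2493  0.0627] 105
  rect [ 473.8 -249.8] [43.1 16. ] 22.8
A zmax 0.0673 top mean [ 0.537  -0.1529  0.0626] 101
  rect [ 537.4 -153.8] [43.2 16.8] 50.7
B zmax 0.0677 top mean [ 0.4553 -0.1524  0.0628] 105
  rect [ 454.6 -152.6] [15.7 41.9] 0.9
loupe zmax 0.0398 top mean [0.6278 0.2257 0.0328] 78
  rect [627.7 226. ] [27.8 27.8] 16.0
face n [-0.4485379  -0.12824376  0.88451529] tilt 27.808068632889768 yaw 15.95603322384124 854 c [0.56403378 0.02336357 0.06367187] std 0.001652788107520262
nest px [219.83969466 176.40458015] [214 171  13  12 131]
nest on plane [0.56355163 0.0230093  0.06337601]
zworktop -0.0009445392425887524
```

```bash
cat >> h.py <<'E'
def Mx(x,y):
    x=np.array(x,float);x/=np.linalg.norm(x);y=np.array(y,float);y-=x*(x@y);y/=np.linalg.norm(y);return np.stack([x,y,np.cross(x,y)],1)
def yaw(a): return np.array([np.cos(a),np.sin(a),0])
DOWN=[0,0,-1]
E
python3 - <<'E'
from h import *
print(rows([.49,.2293,.14],Mx(DOWN,yaw(np.radians(106)))))
E
```

```text
[ 3.2840e-01 -8.2430e-01  1.3714e+00 -4.8400e-01 -3.0000e-04  8.0000e-04]
```

```bash
python3 -m pendant '0.1 -0.4 0.7 -0.484 0 0;0.1 -0.4 0.7 -0.484 0 0;0.1 -0.4 0.7 -0.484 0 0;0.1 -0.4 0.7 -0.484 0 0;0.1 -0.4 0.7 -0.484 0 0' 1
python3 - <<'E'
from h import *
print(rows([.49,.2293,.14],Mx(DOWN,yaw(np.radians(106)))))
E
```

```text
time: 0.6
ee_pos: [0.3883, 0.3923, 0.1967]
eef_rot: [-0.099, 0.7, 0.097, 0.7]
ft_force: [0.2, -0.4, 0.8]
width: 0.0869
[ 2.289e-01 -7.377e-01  2.125e-01 -1.100e-03 -1.000e-04  1.900e-03]
```

```bash
python3 -m pendant '0.229 -0.738 0.2125 0 0 0;0.229 -0.738 0.2125 0 0 0;0.229 -0.738 0.2125 0 0 0;0.229 -0.738 0.2125 0 0 0;0.229 -0.738 0.2125 0 0 0;0.229 -0.738 0.2125 0 0 0;0.229 -0.738 0.2125 0 0 0'
python3 - <<'E'
from h import *
s=r.read_state()
p,d,K,Rm,t=cam("wrist"); print("cam",-Rm.T@t,Rm.T[:,2]); W=cloud(d,K,Rm,t)
hsv=cv2.cvtColor(p,cv2.COLOR_BGR2HSV); cv2.imwrite("pics/w1.png",p)
m=((hsv[...,1]>90)&(hsv[...,0]>10)&(hsv[...,0]<40)).astype(np.uint8)
n,l,st,c=cv2.connectedComponentsWithStats(m)
for i in range(1,n):
    if st[i,4]>300:
        cn=cv2.findContours((l==i).astype(np.uint8),0,1)[0][0]; (e,ax,a)=cv2.fitEllipse(cn)
        print(st[i],e,ax,"->",ray(e,.009,K,Rm,t),"zmed",np.nanmedian(W[l==i][:,2]))
print(s["ee_pos"],rows([.49,.2293,.14],Mx(DOWN,yaw(np.radians(106)))))
E
```

```text
time: 1.3
ee_pos: [0.486, 0.2363, 0.1404]
eef_rot: [-0.099, 0.7, 0.099, 0.7]
ft_force: [0.4, 0.1, 0.7]
width: 0.0873
cam [0.41693489 0.21657087 0.30092261] [ 0.25117241  0.07222861 -0.96524372]
[ 235  164   36   36 1002] (252.31109619140625, 181.65399169921875) (34.429752349853516, 35.25543212890625) -> [0.48801418 0.22896795 0.009     ] zmed 0.007438599036641763
[ 86 228  31  54 854] (101.07254028320312, 254.89193725585938) (29.151870727539062, 51.09762191772461) -> [0.61877576 0.08576348 0.009     ] zmed 0.22639935426583904
[403 229  31  54 846] (418.033935546875, 255.0108184814453) (28.938379287719727, 51.14622116088867) -> [0.5190722 0.4346474 0.009    ] zmed 0.22647195588946958
[ 237  288  275   19 3819] (474.5927734375, 297.0183410644531) (15.56854248046875, 508.1495666503906) -> [0.55168843 0.5228986  0.009     ] zmed 0.23671430650078584
[0.48602771 0.2363386  0.14037761] [ 0.0019 -0.0328  0.0074  0.0014  0.0001 -0.0004]
```

View pics/w1.png

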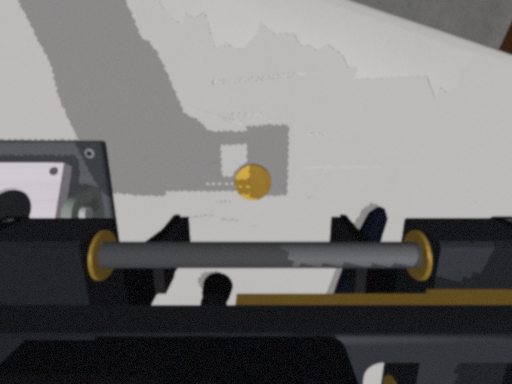

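The wrist view shows the blank at (252,182), centred between the fingers. Both cameras agree to about 2 mm. Going down to grip it.

```bash
python3 -m pendant '0.2 0 -0.004 0 0 0;0.38 0 -0.004 0 0 0;0.5 0 -0.004 0 0 0;0.54 0 -0.004 0 0 0;0.54 0 -0.004 0 0 0;0.54 0 -0.004 0 0 0' 1
python3 -m pendant '0 0 0 0 0 0;0 0 0 0 0 0;0 0 0 0 0 0;0 0 0 0 0 0;0 0 0 0 0 0;0 0 0 0 0 0;0 0 0 0 0 0;0 0 0 0 0 0' -1 25
```

```text
time: 1.95
ee_pos: [0.4864, 0.236, 0.0069]
eef_rot: [-0.098, 0.699, 0.099, 0.701]
ft_force: [0.2, 0.8, 0.6]
width: 0.0872
time: 2.75
ee_pos: [0.4857, 0.2347, 0.0053]
eef_rot: [-0.098, 0.7, 0.098, 0.7]
ft_force: [-0.3, -1.3, 1.1]
width: 0.0371
```

```bash
python3 -m pendant '0 0 0 0 0 0;0 0 0 0 0 0;0 0 0 0 0 0'
python3 - <<'E'
from h import *
p,d,K,Rm,t=cam("wrist"); cv2.imwrite("pics/w2.png",cv2.resize(p[100:350,130:390],None,fx=2,fy=2))
s=r.read_state(); print(s["width"],s["ee_pos"])
for n in(3,5):print(K)if n==3 else 0
E
```

```text
time: 3.05
ee_pos: [0.4857, 0.2348, 0.0053]
eef_rot: [-0.098, 0.7, 0.098, 0.7]
ft_force: [0.4, -1.6, 2.5]
width: 0.0371
0.037167607399343265 [0.48570085 0.23482287 0.00534475]
[[282.24094765   0.         259.57786074]
 [  0.         282.24094765 188.26754774]
 [  0.           0.           1.        ]]
```

View pics/w2.png

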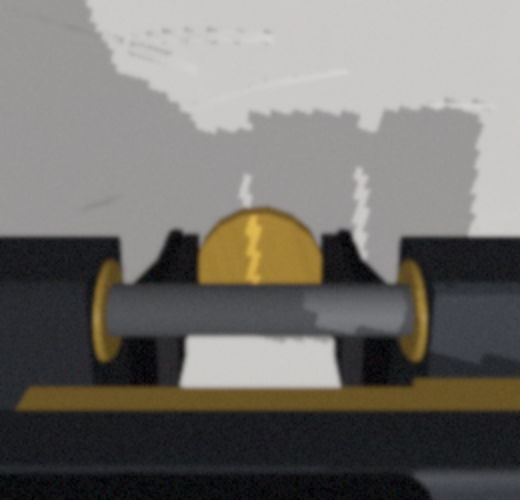

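```bash
python3 - <<'E'
from h import *
p,d,K,Rm,t=cam("wrist"); s=r.read_state(); A=R.from_quat(s["eef_rot"])
hsv=cv2.cvtColor(p,cv2.COLOR_BGR2HSV); m=((hsv[...,1]>90)&(hsv[...,0]>10)&(hsv[...,0]<40)&(hsv[...,2]>50)).astype(np.uint8); m[241:]=0; m[:,:225]=0;m[:,295:]=0
cn=max(cv2.findContours(m,0,1)[0],key=len)[:,0]
c=np.array([q for q in cn if q[1]<230]); P=np.array([ray(q,.009,K,Rm,t) for q in c])
L=A.inv().apply(P-s["ee_pos"])[:,1:]*1000
a=np.linalg.lstsq(np.c_[2*L,np.ones(len(L))],(L**2).sum(1),rcond=None)[0]; print("disc centre tool yz mm",a[:2],"r",np.sqrt(a[2]+a[:2]@a[:2]),"n",len(L),"near edge",L[:,1].min())
print(A.as_matrix().round(4), s["ft_force"])
E
python3 -m pendant '-0.1 0 0 0 0 0;-0.2 0 0 0 0 0;-0.4 0 0 0 0 0;-0.56 0 0 0 0 0;-0.56 0 0 0 0 0;-0.56 0 0 0 0 0;-0.56 0 0 0 0 0'
```

```text
disc centre tool yz mm [ 0.01923211 -0.84142656] r 18.826523842543274 n 80 near edge -19.866102697446806
[[ 2.000e-04 -2.755e-01  9.613e-01]
 [ 1.000e-04  9.613e-01  2.755e-01]
 [-1.000e+00  0.000e+00  2.000e-04]] [ 1.17909515 -2.14480495  1.47791211]
time: 3.85
ee_pos: [0.4847, 0.2347, 0.1438]
eef_rot: [-0.099, 0.701, 0.098, 0.699]
ft_force: [-1.1, -0.1, -1.7]
width: 0.0368
```

```bash
cat >> h.py <<'E'
n0=np.array([-0.4485379,-0.12824376,0.88451529]); N0=np.array([0.5636,0.0230,0.0634])
MT=Mx(-n0,yaw(np.radians(106))); ZT=MT[:,2]
E
python3 - <<'E'
from h import *
print(rows(N0+n0*.09+ZT*.05,MT), N0+n0*.09+ZT*.05)
E
```

```text
[-8.990e-02 -9.008e-01  7.850e-02  3.000e-04 -3.250e-01 -1.000e-04] [0.56574412 0.02364834 0.16633193]
```

```bash
python3 -m pendant '-0.09 -0.15 0.0785 0 -0.08 0;-0.09 -0.35 0.0785 0 -0.16 0;-0.09 -0.55 0.0785 0 -0.24 0;-0.09 -0.75 0.0785 0 -0.325 0;-0.09 -0.9 0.0785 0 -0.325 0;-0.09 -0.9 0.0785 0 -0.325 0;-0.09 -0.9 0.0785 0 -0.325 0;-0.09 -0.9 0.0785 0 -0.325 0'
cat > nest.py <<'E'
from h import *
s=r.read_state(); p,d,K,Rm,t=cam("wrist"); np.savez("w3.npz",p=p,d=d,K=K,Rm=Rm,t=t,ee=s["ee_pos"],q=s["eef_rot"]); cv2.imwrite("pics/w3.png",p)
W=cloud(d,K,Rm,t); uv=K@(Rm@N0+t); print("exp px",uv[:2]/uv[2], s["ee_pos"],s["width"])
q=W[(np.linalg.norm(W-N0,axis=-1)<.055)&(abs((W-N0)@n0)<.008)]
for _ in range(5):
    c0=q.mean(0); n=np.linalg.svd(q-c0,full_matrices=False)[2][2]; n*=np.sign(n[2]); q=q[abs((q-c0)@n)<0.002]
print("n",n,np.degrees(np.arccos(n[2])),np.degrees(np.arctan2(n[1],n[0]))+180,len(q),"nest h diff",(c0-N0)@n)
E
python3 nest.py
```

```text
time: 4.65
ee_pos: [0.566, 0.0252, 0.1668]
eef_rot: [-0.072, 0.511, 0.12, 0.848]
ft_force: [0.2, 0.1, -1.1]
width: 0.0371
exp px [257.98780229 137.42535937] [0.56599721 0.0251925  0.16679489] 0.037136566919996256
n [-0.44943844 -0.12685011  0.88425909] 27.83951755793499 15.761260135459253 8200 nest h diff 7.94110385404917e-05
```

View pics/w3.png

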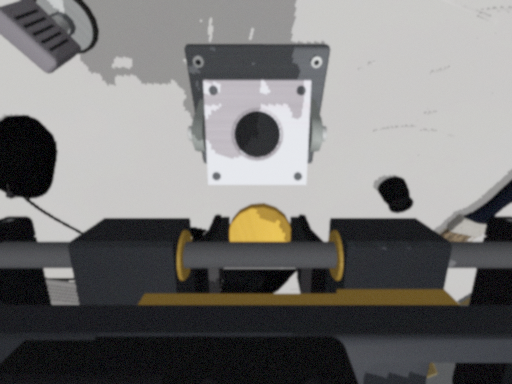

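Run:
```python
from h import *
f=np.load("w3.npz"); p,K,Rm,t=f["p"],f["K"],f["Rm"],f["t"]; g=cv2.cvtColor(p,cv2.COLOR_BGR2GRAY)
cc=-Rm.T@t
def onp(u,h):
    dr=ray(u,0,K,Rm,t)-cc; P0=N0+n0*h; return cc+dr*((P0-cc)@n0)/(dr@n0)
print(g[134,225:290])
for th,h in((60,-.004),(110,0),(150,0),(175,0)):
    m=(g<th).astype(np.uint8); m[:100]=0;m[175:]=0;m[:,:215]=0;m[:,300:]=0
    cs=[c for c in cv2.findContours(m,0,1)[0] if cv2.contourArea(c)>300]
    for c in cs:
        e,ax,a=cv2.fitEllipse(c); P=onp(e,h); D=np.array([onp(q,h) for q in c[:,0]]); 
        print(th,np.round(e,1),np.round(ax,1),"P",P.round(4),"dia",2*np.linalg.norm(D-P,axis=1).mean().round(4),"rel N0 tool yz mm",((P-N0)@MT*1000).round(2))
m=((g>170)).astype(np.uint8); m[:70]=0;m[192:]=0;m[:,:196]=0;m[:,316:]=0
c=max(cv2.findContours(m,0,1)[0],key=cv2.contourArea); rc=cv2.minAreaRect(c); P=onp(rc[0],0); print("table",rc,P,((P-N0)@MT*1000).round(2))
# target
T=N0
A=R.from_quat(f["q"]).as_matrix(); print("rot err",R.from_matrix(A.T@MT).as_rotvec())
```

```text
[190 192 191 191 190 182 173 161 158 124  77  42  40  34  39  30  40  37
  35  38  34  39  35  38  37  35  37  35  30  40  36  32  38  45  49  47
  50  53  52  48  48  54  48  45  51  48  52  47  52  49  48  47  48  70
 133 180 194 202 215 228 232 233 232 232 233]
60 [256.5 133.6] [41.2 41.9] P [0.5632 0.0215 0.0585] dia 0.0366 rel N0 tool yz mm [ 4.  -1.3 -3. ]
110 [256.5 133.8] [43.2 44.3] P [0.5613 0.021  0.0619] dia 0.038 rel N0 tool yz mm [-0.   -1.26 -3.13]
150 [256.4 133.9] [44.8 46.4] P [0.5614 0.0209 0.062 ] dia 0.0396 rel N0 tool yz mm [-0.   -1.4  -3.01]
175 [255.4 133.7] [47.2 50.2] P [0.5615 0.02   0.0619] dia 0.0422 rel N0 tool yz mm [-0.   -2.27 -3.23]
table ((255.5, 135.5), (111.0, 119.0), 90.0) [0.56278179 0.02049748 0.06262225] [-0.   -2.18 -1.67]
rot err [ 0.00130529  0.0003076  -0.00117465]
```

The wrist view shows the nest at (256,134), with the blank held at (260,235). The face normal agrees with the top view to 0.2°. The wrist puts the nest about 1.6 mm to -y and 3 mm downhill of the top estimate. The top camera's estimate is offset the same way for the blank, so I'll use the wrist's.

```bash
cat >> h.py <<'E'
N1=N0+MT[:,1]*-.0016+ZT*-.003
E
python3 - <<'E'
from h import *
print(N1,rows(N1+n0*.026,MT), rows(N1+n0*.0013,MT))
E
```

```text
[0.56149001 0.02073049 0.06200097] [ 0.2567 -0.0128 -0.2166  0.0012  0.0005 -0.0009] [ 0.3555 -0.013  -0.2167  0.0012  0.0005 -0.0009]
```

```bash
python3 -m pendant '0.1 -0.013 -0.1 0.001 0 -0.001;0.2 -0.013 -0.217 0.001 0 -0.001;0.257 -0.013 -0.217 0.001 0 -0.001;0.257 -0.013 -0.217 0.001 0 -0.001;0.257 -0.013 -0.217 0.001 0 -0.001;0.257 -0.013 -0.217 0.001 0 -0.001'
python3 - <<'E'
from h import *
s=r.read_state(); p,d,K,Rm,t=cam("wrist"); cv2.imwrite("pics/w4.png",cv2.resize(p[140:300,160:360],None,fx=3,fy=3,interpolation=2))
print(s["ee_pos"],s["ft_force"],rows(N1+n0*.0013,MT),rows(N1+n0*.026,MT))
E
```

```text
time: 5.3
ee_pos: [0.5511, 0.0165, 0.0869]
eef_rot: [-0.072, 0.51, 0.119, 0.849]
ft_force: [0.2, 0.6, -0.4]
width: 0.037
[0.55109167 0.01654606 0.08690015] [ 0.18907946  0.57457438 -0.40227134] [ 0.1038  0.0052 -0.0073 -0.0006  0.0028  0.0006] [ 0.005   0.0051 -0.0069 -0.0006  0.0028  0.0006]
```

View pics/w4.png

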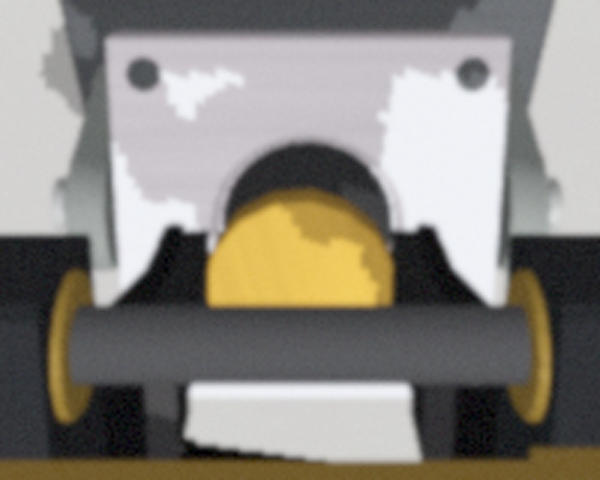

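Run:
```python
from h import *
c=vision.get_calibration("wrist");K=np.array(c["camera_matrix"]); Rm=cv2.Rodrigues(np.array(c["rvec"],float))[0]; t=np.array(c["tvec"],float).ravel()
cc=-Rm.T@t; s=r.read_state(); A=R.from_quat(s["eef_rot"]).as_matrix(); print(s["ee_pos"],R.from_matrix(A.T@MT).as_rotvec())
def onp(u,P0):
    dr=ray(u,0,K,Rm,t)-cc; return cc+dr*((P0-cc)@n0)/(dr@n0)
for nm,u in dict(darkedge=(262,187.3),ringedge=(262,185.7),left=(235.5,207),right=(289.5,207)).items(): print(nm,((onp(u,N1)-N1)@MT*1000).round(2))
D=s["ee_pos"]+A[:,0]*(-.0037)  # disc top plane
for nm,u in dict(disctop=(260,202.5),l=(229,235),r=(291,235)).items(): print(nm,((onp(u,D)-s["ee_pos"])@A*1000).round(2))
print(rows(N1,MT))
```

```text
[0.55108295 0.01642354 0.08692286] [-0.00088387  0.00413126  0.00097219]
darkedge [ -0.     0.36 -20.48]
ringedge [  0.     0.36 -21.62]
left [  0.   -18.29  -6.15]
right [ 0.   19.71 -6.09]
disctop [ -3.79   0.25 -21.39]
l [ -3.69 -18.51  -0.73]
r [-3.72 18.97 -0.72]
[ 0.109   0.0052 -0.0074 -0.0006  0.0028  0.0006]
```

```bash
python3 -m pendant '0.04 0.007 -0.002 -0.0006 0.0028 0.0006;0.07 0.007 -0.002 -0.0006 0.0028 0.0006;0.085 0.007 -0.002 -0.0006 0.0028 0.0006;0.085 0.007 -0.002 -0.0006 0.0028 0.0006;0.085 0.007 -0.002 -0.0006 0.0028 0.0006'
python3 -m pendant '0.005 0 0 0 0 0;0.01 0 0 0 0 0;0.01 0 0 0 0 0'
python3 - <<'E'
from h import *
s=r.read_state(); print((s["ee_pos"]-N1)@MT*1000, s["ft_force"]@n0)
E
```

```text
time: 5.85
ee_pos: [0.5591, 0.0202, 0.0671]
eef_rot: [-0.072, 0.512, 0.119, 0.848]
ft_force: [0.9, -0.1, -1.3]
width: 0.0372
time: 6.15
ee_pos: [0.5601, 0.0206, 0.0644]
eef_rot: [-0.072, 0.512, 0.119, 0.848]
ft_force: [0.1, 0.1, -0.5]
width: 0.0374
[-2.78946559  0.2825233  -0.12364923] -0.5269339949390771
```

```bash
python3 -m pendant '0.002 0 0 0 0 0;0.004 0 0 0 0 0;0.004 0 0 0 0 0'
python3 -m pendant '0.002 0 0 0 0 0;0.004 0 0 0 0 0;0.004 0 0 0 0 0'
python3 - <<'E'
from h import *
s=r.read_state(); print((s["ee_pos"]-N1)@MT*1000, s["ft_force"]@MT)
E
```

```text
time: 6.45
ee_pos: [0.5603, 0.0206, 0.064]
eef_rot: [-0.072, 0.512, 0.119, 0.848]
ft_force: [-11.4, -0.9, 13.0]
width: 0.0372
time: 6.75
ee_pos: [0.5608, 0.0208, 0.0636]
eef_rot: [-0.071, 0.512, 0.119, 0.848]
ft_force: [-18.4, -2.7, 22.3]
width: 0.0377
[-1.7048713   0.26608324  0.1309626 ] [-28.28862011   2.50335158  -5.86610041]
```

```bash
python3 -m pendant '-0.004 0 0 0 0 0;-0.004 0 0 0 0 0;-0.004 0 0 0 0 0;-0.004 0 0 0 0 0' 0.4
python3 -m pendant '-0.06 0 0 0 0 0;-0.2 0 0.06 0 0 0;-0.32 0 0.16 0 0 0;-0.4 0 0.22 0 0 0;-0.4 0 0.22 0 0 0;-0.4 0 0.22 0 0 0;-0.4 0 0.22 0 0 0'
cat > disc.py <<'E'
from h import *
s=r.read_state(); p,d,K,Rm,t=cam("wrist"); cv2.imwrite("pics/w5.png",cv2.resize(p[60:260,140:380],None,fx=3,fy=3,interpolation=2))
W=cloud(d,K,Rm,t); hsv=cv2.cvtColor(p,cv2.COLOR_BGR2HSV); near=np.linalg.norm(W-N1,axis=-1)
def pl(q):
    for _ in range(5):
        c0=q.mean(0); n=np.linalg.svd(q-c0,full_matrices=False)[2][2]; n*=np.sign(n[2]); q=q[abs((q-c0)@n)<0.0015]
    return c0,n,len(q)
br=(hsv[...,1]>80)&(hsv[...,0]>8)&(hsv[...,0]<40)
m=cv2.erode((br&(near<.035)).astype(np.uint8),np.ones((3,3)))>0
face=cv2.erode(((hsv[...,1]<50)&(near<.055)&(near>.025)&(abs((W-N1)@n0)<.006)).astype(np.uint8),np.ones((3,3)))>0
cd,nd,k=pl(W[m]); cf,nf,kf=pl(W[face]); print("disc n",nd,k,"face n",nf,kf,"angle",np.degrees(np.arccos(nd@nf)),"height above face mm",(cd-cf)@nf*1000)
cn=max(cv2.findContours((br&(near<.035)).astype(np.uint8),0,1)[0],key=cv2.contourArea); e,ax,a=cv2.fitEllipse(cn)
cc=-Rm.T@t; dr=ray(e,0,K,Rm,t)-cc; P0=cf+nf*.005; P=cc+dr*((P0-cc)@nf)/(dr@nf); print("disc top centre",P,"px",e,ax,"rel N1",((P-N1)@MT*1000).round(2))
E
python3 disc.py
```

```text
time: 7.15
ee_pos: [0.5606, 0.0207, 0.0635]
eef_rot: [-0.072, 0.512, 0.119, 0.848]
ft_force: [-0.7, -0.4, 1.4]
width: 0.0582
time: 7.85
ee_pos: [0.5618, 0.0212, 0.1761]
eef_rot: [-0.072, 0.513, 0.119, 0.847]
ft_force: [0.0, -1.0, -0.5]
width: 0.0608
disc n [-0.44955075 -0.12588356  0.88434012] 1273 face n [-0.44974464 -0.12710603  0.88406664] 6063 angle 0.07262790006247427 height above face mm 4.965894961558845
disc top centre [0.55955026 0.02036425 0.06685024] px (259.3595275878906, 134.78021240234375) (42.2727165222168, 43.96016311645508) rel N1 [-5.21  0.18  0.52]
```

View pics/w5.png

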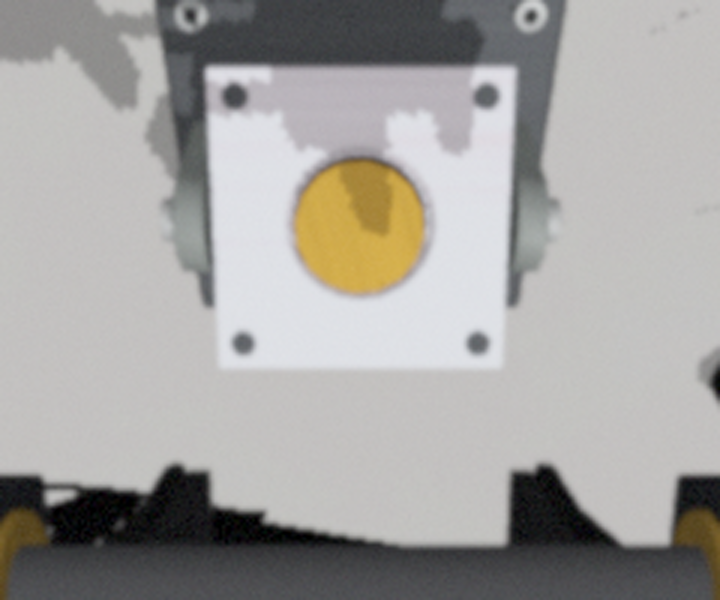

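The blank is seated: 0.07° off the face, top 4.97 mm above it (expected 5). The picture shows it evenly inside the nest ring at crop (360,226). Next, the presser.

Run:
```python
from h import *
M=Mx(DOWN,yaw(np.radians(112.8)));T=np.array([.4737,-.2495,.165])+.05*M[:,2]; print(T,rows(T,M))
```

```text
[ 0.51979316 -0.23012422  0.165     ] [-0.1634 -0.9205 -0.4083 -0.0782  0.3203  0.0192]
```

```bash
python3 -m pendant '-0.16 -0.18 -0.1 -0.02 0.08 0;-0.163 -0.36 -0.2 -0.04 0.16 0;-0.163 -0.54 -0.3 -0.078 0.24 0.02;-0.163 -0.72 -0.4 -0.078 0.32 0.019;-0.163 -0.92 -0.408 -0.078 0.32 0.019;-0.163 -0.92 -0.408 -0.078 0.32 0.019;-0.163 -0.92 -0.408 -0.078 0.32 0.019;-0.163 -0.92 -0.408 -0.078 0.32 0.019' 0.2
python3 - <<'E'
from h import *
s=r.read_state(); p,d,K,Rm,t=cam("wrist"); cv2.imwrite("pics/w6.png",p)
W=cloud(d,K,Rm,t); m=(W[...,2]>.058)&(W[...,2]<.07)&(np.linalg.norm(W[...,:2]-[.4737,-.2495],axis=-1)<.04)
h=W[m]; rc=cv2.minAreaRect((h[:,:2]*1000).astype(np.float32)); print("block",rc,len(h),"z",np.median(h[:,2]),"mean",h.mean(0))
print(s["ee_pos"],s["width"],np.degrees(np.arctan2(*R.from_quat(s["eef_rot"]).as_matrix()[[1,0],1])))
E
```

```text
time: 8.7
ee_pos: [0.5203, -0.2293, 0.1652]
eef_rot: [-0.139, 0.693, 0.14, 0.694]
ft_force: [0.1, 0.6, 0.4]
width: 0.0521
block ((472.572021484375, -252.1232147216797), (42.836753845214844, 15.880337715148926), 22.135780334472656) 824 z 0.0621898212697644 mean [ 0.47204287 -0.25258109  0.06206751]
[ 0.52029382 -0.22930104  0.16524247] 0.05209043521065317 112.76708670873899
```

View pics/w6.png

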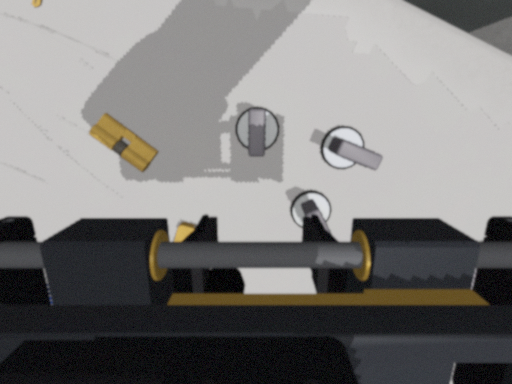

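The presser's block is at (258,130) in the wrist view, in line with the jaws (its yaw is 22.1°), and nothing is close to it.

Run:
```python
from h import *
M=Mx(DOWN,yaw(np.radians(112.3)))
for z in(.1,.027): print(rows([.4726,-.2519,z],M))
```

```text
[ 0.2619 -0.0117 -0.2138  0.0063  0.0013 -0.0004]
[ 5.539e-01 -1.190e-02 -2.143e-01  6.300e-03  1.300e-03 -4.000e-04]
```

```bash
python3 -m pendant '0.1 -0.012 -0.18 0.006 0.001 0;0.18 -0.012 -0.214 0.006 0.001 0;0.26 -0.012 -0.214 0.006 0.001 0;0.26 -0.012 -0.214 0.006 0.001 0;0.4 -0.012 -0.214 0.006 0.001 0;0.52 -0.012 -0.214 0.006 0.001 0;0.554 -0.012 -0.214 0.006 0.001 0;0.554 -0.012 -0.214 0.006 0.001 0'
python3 -m pendant '0 0 0 0 0 0;0 0 0 0 0 0;0 0 0 0 0 0;0 0 0 0 0 0;0 0 0 0 0 0;0 0 0 0 0 0;0 0 0 0 0 0' -1 45
```

```text
time: 9.55
ee_pos: [0.473, -0.2524, 0.0277]
eef_rot: [-0.137, 0.694, 0.137, 0.694]
ft_force: [0.5, 0.6, -0.4]
width: 0.0522
time: 10.25
ee_pos: [0.4731, -0.2532, 0.0278]
eef_rot: [-0.137, 0.693, 0.136, 0.694]
ft_force: [-1.1, 0.4, 1.9]
width: 0.0156
```

```bash
cat >> h.py <<'E'
n1=np.array([-.4495,-.1268,.8842]); n1/=np.linalg.norm(n1)
D1=N1+MT[:,1]*.0002+ZT*.0002
E
python3 - <<'E'
from h import *
s=r.read_state(); A=R.from_quat(s["eef_rot"]).as_matrix(); print("tool x",A[:,0]); a=A.T@[0,0,1]; print("axis in tool",a); np.save("axis.npy",a)
E
python3 -m pendant '-0.1 0 0 0 0 0;-0.25 0 0 0 0 0;-0.42 0 0 0 0 0;-0.55 0 0 0 0 0;-0.55 0 0 0 0 0;-0.55 0 0 0 0 0'
cat > tgt.py <<'E'
from h import *
import sys
h=float(sys.argv[1])
a=np.load("axis.npy"); M=MT.copy()
C=R.align_vectors([n1],[M@a])[0].as_matrix(); M=C@M  # tiny correction so presser axis = n1
s=r.read_state(); A=R.from_quat(s["eef_rot"]).as_matrix()
T=D1+n1*h
# foot axis passes through grasp point, offset by tiny a
print(rows(T,M),"now rel D1",((s["ee_pos"]-D1)@MT*1000).round(2),"axis err deg",np.degrees(np.arccos(min(1,(A@a)@n1))).round(2),"F tool",(s["ft_force"]@MT).round(1),"w",s["width"])
E
python3 tgt.py .08
```

```text
tool x [ 1.53086665e-03 -5.77069512e-06 -9.99998828e-01]
axis in tool [-9.99998828e-01 -5.85461091e-04  1.41450391e-03]
time: 10.85
ee_pos: [0.4728, -0.2531, 0.1651]
eef_rot: [-0.137, 0.693, 0.136, 0.694]
ft_force: [0.3, 1.0, -3.1]
width: 0.016
[ 0.1294  0.8971  0.5955  0.0721 -0.3232 -0.0191] now rel D1 [-166.06 -239.09  -94.26] axis err deg 27.82 F tool [ 3.   0.9 -1. ] w 0.01598754558899755
```

```bash
python3 -m pendant '0 0.15 0.1 0.02 -0.07 0;0 0.3 0.2 0.04 -0.14 -0.01;0 0.45 0.3 0.06 -0.2 -0.019;0 0.6 0.4 0.072 -0.27 -0.019;0.04 0.75 0.5 0.072 -0.323 -0.019;0.129 0.897 0.595 0.072 -0.323 -0.019;0.129 0.897 0.595 0.072 -0.323 -0.019;0.129 0.897 0.595 0.072 -0.323 -0.019'
python3 -m pendant '0 0 0 0 0 0;0 0 0 0 0 0'
python3 tgt.py .045
python3 - <<'E'
from h import *
p,*_=cam("wrist"); a,*_=cam("side"); cv2.imwrite("pics/w7.png",np.hstack([cv2.resize(p[90:290,140:380],(480,400)),cv2.resize(a[150:230,220:300],(320,400)[:2])]))
E
```

```text
time: 11.65
ee_pos: [0.5239, 0.0114, 0.1304]
eef_rot: [-0.073, 0.513, 0.119, 0.847]
ft_force: [0.7, -0.6, -2.8]
width: 0.0157
time: 11.85
ee_pos: [0.5255, 0.0095, 0.1328]
eef_rot: [-0.072, 0.511, 0.117, 0.848]
ft_force: [0.2, 0.6, -1.8]
width: 0.0156
[ 0.1408  0.0053  0.0017 -0.0011 -0.0009  0.0005] now rel D1 [-80.21  -1.14  -0.49] axis err deg 0.09 F tool [ 1.7  0.5 -0.5] w 0.01564082746385989
```

View pics/w7.png

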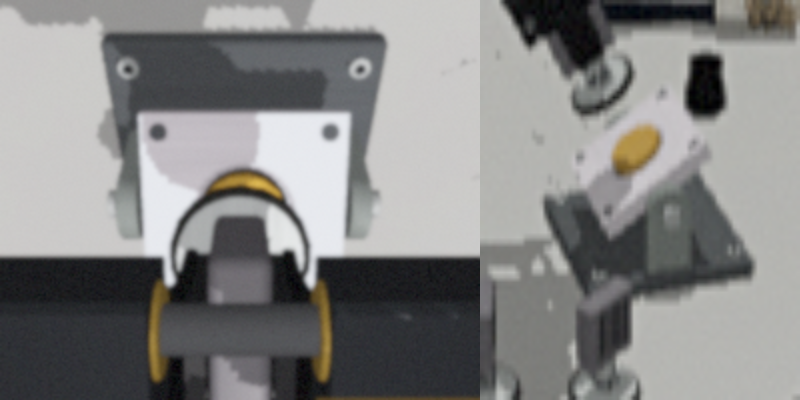

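The held foot is square to the face. It is centred on the blank sideways to about 1 mm (wrist crop columns 241 and 243).

```bash
python3 -m pendant '0.07 0.0053 0.0017 -0.001 -0.001 0;0.12 0.0053 0.0017 -0.001 -0.001 0;0.14 0.0053 0.0017 -0.001 -0.001 0;0.14 0.0053 0.0017 -0.001 -0.001 0;0.14 0.0053 0.0017 -0.001 -0.001 0;0.14 0.0053 0.0017 -0.001 -0.001 0'
python3 tgt.py .036
python3 - <<'E'
from h import *
s=r.read_state(); p,d,K,Rm,t=cam("wrist"); cv2.imwrite("pics/w8.png",cv2.resize(p[130:260,180:340],(800,650))[:600])
E
```

```text
time: 12.55
ee_pos: [0.5415, 0.0163, 0.1029]
eef_rot: [-0.073, 0.51, 0.118, 0.849]
ft_force: [-0.2, -0.1, -1.5]
width: 0.0156
[ 0.0388 -0.0039 -0.0032  0.0008  0.0009  0.    ] now rel D1 [-45.7    1.07   0.75] axis err deg 0.08 F tool [ 1.3 -0.1 -0.9] w 0.015621712477880119
```

View pics/w8.png

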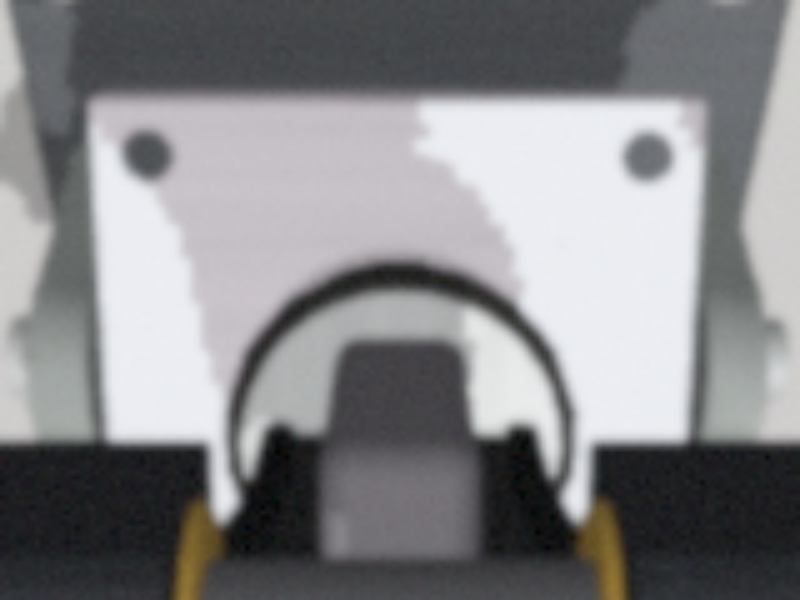

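The foot is centred on the table to about 1 mm in the view. I'll take out that offset and go down to contact.

```bash
python3 -m pendant '0.02 -0.003 -0.003 0 0 0;0.036 -0.003 -0.003 0 0 0;0.036 -0.003 -0.003 0 0 0;0.036 -0.003 -0.003 0 0 0;0.036 -0.003 -0.003 0 0 0'
python3 tgt.py .034
python3 -m pendant '0.004 0 0 0 0 0;0.008 0 0 0 0 0;0.008 0 0 0 0 0;0.008 0 0 0 0 0'
python3 tgt.py .0288
```

```text
time: 13.1
ee_pos: [0.5449, 0.0167, 0.0939]
eef_rot: [-0.073, 0.51, 0.119, 0.849]
ft_force: [0.2, 0.8, -1.9]
width: 0.0159
[ 0.0088 -0.0015  0.0015  0.001   0.0003 -0.    ] now rel D1 [-36.19   0.44  -0.39] axis err deg 0.03 F tool [ 1.9  0.7 -0.5] w 0.015888740470721682
time: 13.5
ee_pos: [0.5458, 0.0169, 0.0921]
eef_rot: [-0.073, 0.51, 0.119, 0.849]
ft_force: [-0.8, 0.1, -0.8]
width: 0.0157
[ 0.0215 -0.0017  0.0016  0.001   0.0003 -0.0001] now rel D1 [-34.18   0.48  -0.43] axis err deg 0.03 F tool [ 0.4  0.3 -1. ] w 0.0157037408903318
```

```bash
python3 -m pendant '0.002 0 0 0 0 0;0.004 0 0 0 0 0;0.004 0 0 0 0 0;0.004 0 0 0 0 0'
python3 tgt.py .0288
python3 -m pendant '0.002 0 0 0 0 0;0.004 0 0 0 0 0;0.004 0 0 0 0 0;0.004 0 0 0 0 0'
python3 tgt.py .0288
```

```text
time: 13.9
ee_pos: [0.5463, 0.0171, 0.0913]
eef_rot: [-0.073, 0.51, 0.119, 0.849]
ft_force: [-3.2, -1.3, 1.8]
width: 0.016
[ 0.0178 -0.0016  0.0014  0.001   0.0004 -0.0001] now rel D1 [-33.25   0.45  -0.37] axis err deg 0.03 F tool [-3.2 -0.4 -2.2] w 0.015957411763786858
time: 14.3
ee_pos: [0.5467, 0.0172, 0.0904]
eef_rot: [-0.073, 0.51, 0.119, 0.849]
ft_force: [-2.1, -0.6, 2.4]
width: 0.0161
[ 0.0136 -0.0016  0.0014  0.001   0.0003 -0.0001] now rel D1 [-32.19   0.47  -0.37] axis err deg 0.03 F tool [-3.2 -0.  -0.8] w 0.016068801205467387
```

```bash
python3 -m pendant '0.003 0 0 0 0 0;0.006 0 0 0 0 0;0.009 0 0 0 0 0;0.012 0 0 0 0 0;0.0135 0 0 0 0 0;0.0135 0 0 0 0 0;0.0135 0 0 0 0 0;0.0135 0 0 0 0 0'
for i in 1 2 3 4; do python3 -m pendant '0 0 0 0 0 0' >/dev/null; python3 tgt.py .0288; done
```

```text
time: 15.1
ee_pos: [0.5482, 0.0176, 0.0875]
eef_rot: [-0.073, 0.51, 0.119, 0.849]
ft_force: [-4.0, -0.7, 4.7]
width: 0.0156
[ 0.0003 -0.0015  0.0014  0.0009  0.0004 -0.0001] now rel D1 [-28.87   0.43  -0.37] axis err deg 0.03 F tool [-6.4  0.9 -2.4] w 0.01564216062980268
[ 0.0002 -0.0016  0.0014  0.001   0.0003 -0.0001] now rel D1 [-28.85   0.45  -0.38] axis err deg 0.03 F tool [-5.9  0.2 -2. ] w 0.015737387309797943
[ 0.0002 -0.0016  0.0015  0.001   0.0003 -0.0001] now rel D1 [-28.85   0.45  -0.39] axis err deg 0.03 F tool [-6.7  0.2 -2. ] w 0.015672832568682585
[ 0.0002 -0.0015  0.0015  0.001   0.0003 -0.    ] now rel D1 [-28.85   0.42  -0.38] axis err deg 0.03 F tool [-6.   0.  -2.5] w 0.016028652954896666
```

```bash
python3 -m pendant '-0.0015 0 0 0 0 0;-0.0015 0 0 0 0 0;-0.0015 0 0 0 0 0;-0.0015 0 0 0 0 0'; python3 tgt.py .0292
python3 - <<'E'
from h import *
a,*_=cam("side"); p,*_=cam("wrist"); cv2.imwrite("pics/w9.png",np.hstack([cv2.resize(a[140:240,200:320],(480,400),interpolation=2),cv2.resize(p[130:230,210:290],(320,400))]))
E
python3 tgt.py .0292
```

```text
time: 15.9
ee_pos: [0.5481, 0.0175, 0.0878]
eef_rot: [-0.073, 0.51, 0.119, 0.849]
ft_force: [-4.1, -1.0, 5.1]
width: 0.0156
[ 0.0001 -0.0015  0.0014  0.0009  0.0004 -0.    ] now rel D1 [-29.21   0.42  -0.37] axis err deg 0.03 F tool [-6.5  0.1 -1.3] w 0.015593037301219175
[-0.     -0.0016  0.0014  0.001   0.0004 -0.    ] now rel D1 [-29.19   0.45  -0.36] axis err deg 0.03 F tool [-6.8  0.6 -2.3] w 0.015629920041264875
```

View pics/w9.png

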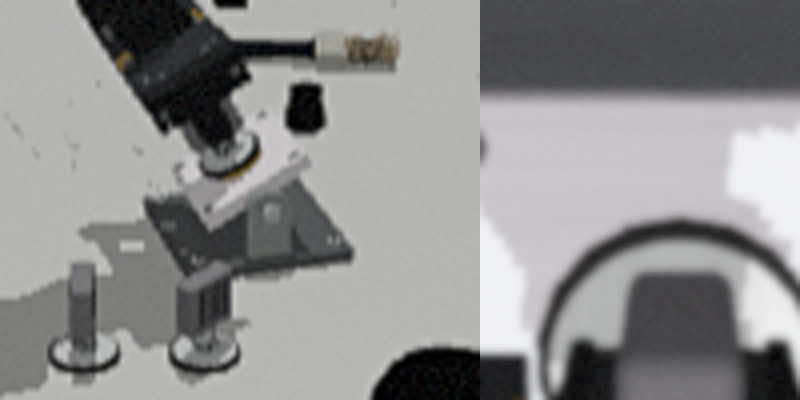

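The side view shows the foot flat on the blank (brass rim visible at crop (235,175)), parallel to the face. The neighbouring items are where they were.

```bash
python3 -c "
from bench import close_job; print(close_job())"
```

```text
the job is handed in; nothing more can be done
None
```

I laid the blank in the nest, let go of it, then pressed the rightmost presser onto it. I handed the job in at about 16 s, still holding the presser down.

- **Blank:** after release it sat 0.07° from parallel with the table's face, its top 4.97 mm above it (5 mm expected). Setting it down pushed up to about 29 N through the held blank for a moment, before I backed off and let go.
- **Presser:** its axis is within about 0.03° of the 27.8° face normal. The tool is within 0.5 mm of my estimate of the blank's centre. That estimate rests on cameras good to about 2 mm, and the top and wrist cameras disagreed by 2–3 mm; I trusted the wrist.
- **Spring:** the checks disagree slightly. Position puts it about 4.6 mm in, and the force (about 8 N, noise around 0.5 N) suggests about 6 mm. Both are near half way.
- **Other objects:** I did not measure the padlock, the loupe or the lock cylinder again. The arm stayed clear of them, and the loupe was still standing in the last side view.

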